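Slide a flanged bush into the slotted hold-down fixture until it latches

TASK

Pick up the flanged brass bush and slide it sideways into the open slot of the hold-down fixture, with its flange under the slotted plate, until it rests fully home against the stop and the spring catch has snapped shut behind it. Push gently: do not ram the stop or force the bush against the fixture. Leave the bush standing there released, and leave the jars and the bearing where they are.

Things in the scene. Friction and masses are not known exactly. Their poses are not given: they have to be found in the camera images.
- bush: workpiece: loose brass flanged bush standing upright on the bench, flange down. Flange 48 mm diameter, 6 mm thick, chamfered; above it a plain barrel 32 mm diameter, 85 mm total height. 0.3 to 0.6 kg. Origin: centre of the flange's underside, z up the barrel. Grip the barrel 52 to 85 mm above the underside, clear of the fixture's catch and stop.
- fixture: hold-down fixture fixed to the bench; grey base, x -85 to +90, y -55 to +55 mm, its top z = 10 mm is the channel floor. Origin at bench level on the slot's centre line, +x = push-in direction, z up. On it a steel plate, underside z = 18, top 26 mm; channel under it 54 mm wide. Slot 34.5 mm wide along x at y = 0. Over 35 N between bush and fixture is ramming: push under 18 N.
- apron (a point): point on the fixture's floor in front of the plate (x -72, y 0, z 10 mm in the fixture's frame), axes as the fixture's: open place to set the bush down before sliding it in; the flange front edge is then flush with the plate horns' tips to within a few mm
- slot_mouth (a point): point on the channel floor (fixture's frame x -30, y 0, z 10 mm) where the 34.5 mm slot begins; two splayed lead-in horns of the plate reach from here out to about x = -46 mm, widening the mouth to about 50 mm; axes as the fixture's. Behind the fixture a big open cardboard carton stands on the bench, beginning at about world x = 0.63 m: move arm and bush in front of it
- seat_mid (a point): floor point at fixture x +38, y 0: MIDDLE of the possible seats. The aluminium stop carriage (top z 52 mm) straddling the slot was clamped at an unmeasured setting: the axis of a bush fully home lies anywhere from 14 mm before to 14 mm beyond this point along x, different each time; find the rigid stop by feel. Pushing does not move the carriage.
- catch (a joint): opening of the dark spring catch on the carriage, rad, 0 shut (also before the bush arrives). Arm at +y side of the slot, z 29 to 45 mm, with a white roller standing across the slot. The barrel meets the roller 39 mm before home, opens it to 0.25 rad (1 to 5 N of push, barrel pressed to -y) and it snaps shut when the bush is within 3 mm of the stop.
- jar_ochre: bystander: squat closed jar with ochre lid, 71 mm diameter, 79 mm tall, origin under its centre
- jar_tall: bystander: tall closed jar with grey contents and white lid, 70 mm diameter, 134 mm tall, origin under its centre
- bearing: bystander: steel ball bearing lying flat, 72 mm diameter, 17 mm high, origin under its centre
There are look-alikes about, which are no part of the job. What is shaped like the bush but orange is not meant.

How it is judged:
On the way, in this order (a step that is already met when the one before it is completed fails the run):
1. the bush stands upright in the mouth of the slot with its flange under the plate (y of bush in the frame of fixture between -0.004 and 0.004 m and z of bush in the frame of fixture between 0.007 and 0.014 m and angle between bush's own z axis and vertical below 0.07 rad and x of bush in the frame of fixture above -0.022 m), for 0.1 s.
2. the bush is home against the stop and the catch has snapped shut behind it (y of bush in the frame of fixture between -0.004 and 0.004 m and z of bush in the frame of fixture between 0.007 and 0.014 m and angle between bush's own z axis and vertical below 0.07 rad and x of bush in the frame of fixture between 0.018 and 0.06 m and value of joint catch below 0.045 rad), for 0.2 s.
At the end, for the whole second after the job is handed in: bush upright (0.07 rad), released and at rest in the slot, flange on the channel floor (origin 7-14 mm above the fixture's, within 4 mm of the centre line, 18-60 mm along x), catch shut behind it (below 0.045 rad: only possible within about 3 mm of the stop) (all of step 2 and linear speed of bush below 0.02 m/s and contact force between the fingers and bush below 0.2 N and velocity of joint catch below 0.2 rad/s); the robot touches nothing.
It fails at once if the bush is rammed or forced against the fixture (more than 35 N) (contact force between bush and fixture above 35 N).
It fails at once if the squat jar is displaced by more than 20 mm (distance of jar_ochre from where it was at the start of the episode above 0.02 m).
It fails at once if the tall jar is displaced by more than 20 mm (distance of jar_tall from where it was at the start of the episode above 0.02 m).
It fails at once if the bearing is displaced by more than 20 mm (distance of bearing from where it was at the start of the episode above 0.02 m).
It also fails if it takes over 48 s, if anything falls off the work surface, if the arm or the gripper's body presses on something with over 40 N, if the wrist force passes 120 N, or if a joint passes its speed limit or range.

ROBOT

A 6-joint arm with a two-finger parallel gripper is mounted at the origin on a cart in front of the work surface, level with it; the furniture and walls round the work are solid. World frame = base frame: x ahead of the robot, y to its left, z up, the work surface at z = 0. Lengths are in m, angles in rad, forces in N, time in s.
With the tool pointing down it reaches from about 0.3 to 0.875 m from the base axis. Payload 6.4 kg.
Tool frame: the origin (TCP) lies between the finger pads; the fingertips stand 8 mm ahead of it and the grasp point (between the pads) lies 11 mm behind it; y points along the fingers, z is the direction in which the jaws open and shut, and the axes are right-handed (so a half turn about y gives the same grasp; the last joint's range is limited). The gripper opens to 85 mm and grips with 20 to 120 N. Pads are 22 mm wide; open, the fingers measure 114 mm over their backs; the gripper's body (76 mm by 85 mm) begins 54 mm behind the grasp point. The pads swing forward as they close: fully open they stand 13 mm farther back than shut.
Start: joints at [1.135, 0.181, 1.607, -0, 1.354, -0.206], TCP at [0.131, 0.56, 0.239] pointing down, gripper open.
Joint ranges: [-2.99, 2.99], [-0.89, 2.07], [0.3, 2.58], [-1.14, 4.28], [0, 2.63], [-3.12, 3.12]. Speed limits (rad/s): [2.57, 2.57, 3.01, 3.14, 3.14, 3.14].

INTERFACE

Orientations are given as a unit quaternion [x, y, z, w].
In Python, from bench import * gives the robot as it stands.
- The arm moves only by the tool play_rows, never from a script. Its argument "motion" is a list of rows, each an object of numbers: "tx", "ty", "tz": the shift along the tool's x, y, z each as a share of 0.02 m, from -1 to 1; "rx", "ry", "rz": the turn, a rotation vector about the tool's x, y, z each as a share of 30 degrees, from -1 to 1. A call has 1 to 12 rows; each row shifts and turns the commanded pose from where the row before left it, along the tool's axes as they then stand; what a row does not reach is not made up. A row lasts 1/12 s, in which the tool goes at most 41.7 mm and 7.16 degrees, less where a joint would pass 70% of its speed; a pose out of reach is approached as far as the arm can. A call with a number of a shift or a turn outside -1 to 1 is refused whole. A call with a gripper value outside its range is refused whole. "gripper" is the opening in per cent of the stroke, from 0 (shut) to 100 (fully open), set as the call begins (left out, the last holds). The fingers move at their own pace and stop on an object; "squeeze" is the grip in N (left out, the last holds). Time passes only in rows, so rows that do not move let the fingers close. It gives the time, the measured TCP pose, the force and the opening at its end, in the units of the state.
- observe(): the state, without advancing time (a new reading comes with each control period).
- grab_frame(name): name is "scene" or "top" or "wrist"; returns a dict with "frame" (480x640x3 uint8, blue, green, red), "camera_matrix" (3x3 intrinsics, pixels), "rvec" (rotation vector, rad) and "tvec" (3), from world to camera coordinates, as OpenCV has them; the wrist camera has in their place "hand_eye" (4x4, takes a point from camera to tool coordinates, whose origin is the TCP and whose axes are the tool frame's). Camera axes: x right, y down, z forward; pixel columns grow to the right and rows downward; lengths in m; the calibration is good to about 2 mm. The wrist camera is an equidistant fisheye: a pixel r from the principal point sees the ray r / f radians off the axis. A picture is of the moment at which its call begins: read the wrist's pose just before it. There is no depth.
- sign_off(): hands the job in, once; it reports no verdict.
The state is a dict: "clock": time; "q": joint angles; "qd": joint speeds; "joint_torque": joint torques, N m; "eef_pos": TCP position; "tcp_rot": TCP orientation; "contact_force": force on the tool from outside, world axes, zero at the start; "ft_torque": the same for the moment, N m; "width": finger opening in m.
Only numpy, scipy, OpenCV 4.12 (cv2) and the standard library are available. Lean on these libraries where they do the work, as an engineer would, in place of code of your own. Each camera call takes 0.05 s, during which the arm holds its last target. There are 200 camera calls.

## Working session

There is one attempt and no reset: what is moved stays moved. The work goes in short steps, Python scripts to look and compute and a tool call to move; the robot and the scene stay as the last step left them, time stands still between calls to the robot, and variables do not carry over. Pictures are saved under pics/ and viewed, about 8 in all and at most 12, crops included, and the job is handed in when it is done.

Besides the shell and the picture viewer there is one more tool, called after "Call:" as a command line: name --argument value ..., lists and objects as JSON in quotes. play_rows: Moves the arm, as the interface text tells. Its arguments: {"type":"object","properties":{"motion":{"type":"array"},"gripper":{"type":"number"},"squeeze":{"type":"number"}},"required":["motion"]}

```bash
mkdir -p pics; ls
python3 - <<'E'
from bench import *
import cv2,json,numpy as np
s=observe();print({k:np.round(v,3).tolist() for k,v in s.items()})
for n in("scene","top"):
    g=grab_frame(n);cv2.imwrite(f"pics/{n}0.png",g["frame"])
    np.savez(f"{n}.npz",**{k:np.array(v) for k,v in g.items() if k!="frame"})
    print(n,np.round(g["camera_matrix"],1).tolist(),np.round(g["rvec"],3).tolist(),np.round(g["tvec"],3).tolist())
E
```

```text
pics
{'clock': 0.0, 'q': [1.135, 0.182, 1.608, -0.0, 1.354, -0.206], 'qd': [0.0, 0.0, 0.0, -0.001, 0.001, -0.001], 'joint_torque': [-0.0, -44.487, -35.133, -0.0, 0.009, -0.0], 'eef_pos': [0.131, 0.559, 0.238], 'tcp_rot': [0.703, -0.081, 0.081, -0.702], 'contact_force': [0.425, 0.83, -0.27], 'ft_torque': [0.015, -0.048, -0.029], 'width': 0.085}
scene [[497.4, 0.0, 318.2], [0.0, 497.4, 249.5], [0.0, 0.0, 1.0]] [2.05, -1.009, 0.485] [-0.322, 0.262, 0.951]
top [[577.7, 0.0, 324.5], [0.0, 577.7, 239.9], [0.0, 0.0, 1.0]] [2.125, -2.14, 0.173] [-0.005, 0.479, 1.5]
```

View pics/scene0.png

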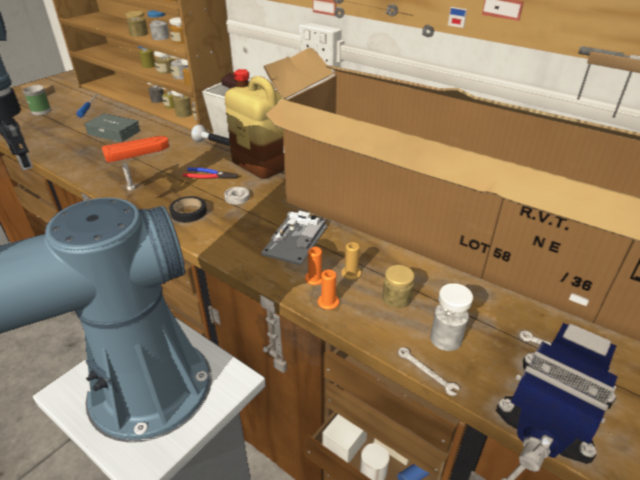

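View pics/top0.png

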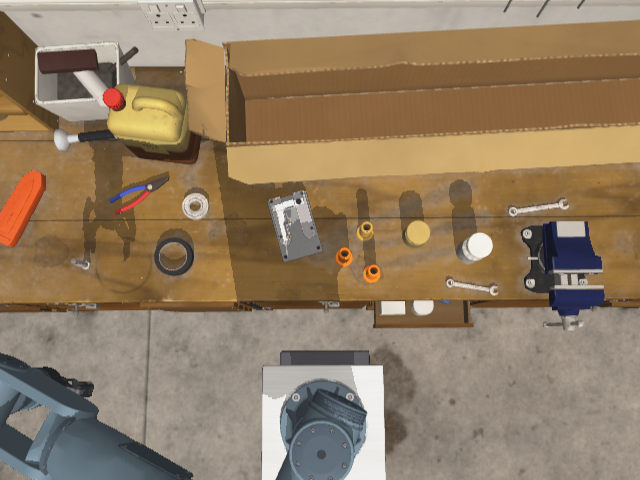

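The scene view shows the brass bush at about (351,260) and orange look-alikes at (315,265) and (328,288). In the top view the brass one is at (366,230), the orange ones at (344,257) and (373,273), and the fixture near (295,227). The brass-coloured one fits the description, so I'll check it in one enlarged composite crop.

Run:
```python
import cv2,numpy as np
t=cv2.imread("pics/top0.png")[180:290,255:395]; s=cv2.imread("pics/scene0.png")[200:315,255:375]
a=cv2.resize(t,None,fx=5,fy=5,interpolation=cv2.INTER_CUBIC)
cv2.imwrite("pics/ctop.png",a)
cv2.imwrite("pics/cscene.png",cv2.resize(s,None,fx=5,fy=5,interpolation=cv2.INTER_CUBIC))
```

```text
(no output)
```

View pics/ctop.png

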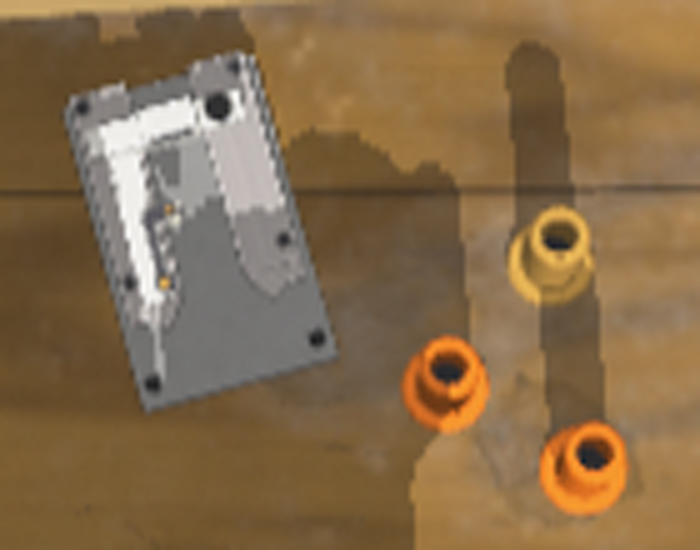

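View pics/cscene.png

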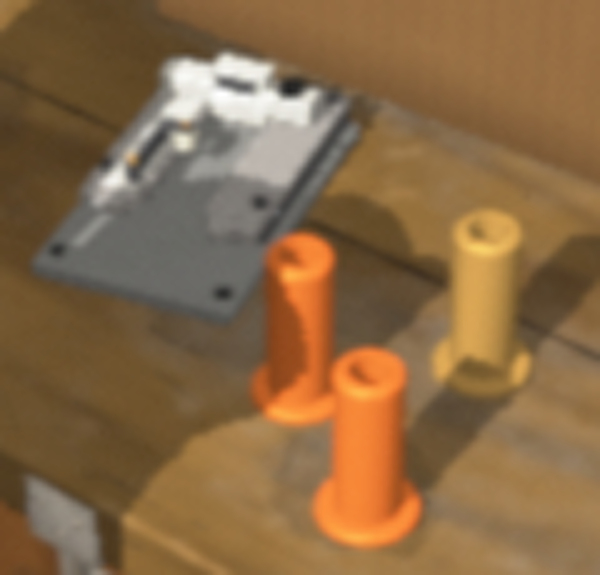

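```bash
cat > h.py <<'E'
import numpy as np,cv2
from scipy.optimize import least_squares
def cam(n):
    d=np.load(f"{n}.npz");return d["camera_matrix"],d["rvec"].reshape(3),d["tvec"].reshape(3)
def back(n,uv,z):
    K,r,t=cam(n);R=cv2.Rodrigues(r)[0];c=-R.T@t
    d=R.T@np.linalg.inv(K)@np.array([uv[0],uv[1],1.]);return c+d*(z-c[2])/d[2]
def proj(n,P):
    K,r,t=cam(n);return cv2.projectPoints(np.array(P,float).reshape(-1,1,3),r,t,K,None)[0].reshape(-1,2)
E
python3 - <<'E'
from h import *
ct=lambda x,y:((x+.5)/5-.5+255,(y+.5)/5-.5+180)
cs=lambda x,y:((x+.5)/5-.5+255,(y+.5)/5-.5+200)
print("bush top",back("top",ct(559,236),.085),"flange",back("top",ct(550,263),.005))
print("scene top",back("scene",cs(488,232),.085),"fl",back("scene",cs(482,365),.006))
C=np.array([[-85,55],[-85,-55],[90,-55],[90,55]])/1000
obs=np.array([ct(*p) for p in[(148,406),(338,353),(257,53),(67,105)]])
for p in obs: print(back("top",p,.01))
def pts(v):
    c,s=np.cos(v[2]),np.sin(v[2]);return np.c_[C@np.array([[c,-s],[s,c]]).T+v[:2],np.full(4,.01)]
f=lambda v:(proj("top",pts(v))-obs).ravel()
r=least_squares(f,[.5,.06,.2]);print(r.x,r.fun.round(2))
P=proj("scene",pts(r.x));print("pred scene crop",((P-[255,200]+.5)*5-.5).round())
for n,p in(("jar o",(417,233)),("jar t",(480,244))):print(n,back("top",p,.08 if n=="jar o" else .134))
for p in ((344,257),(373,273)):print("orange",back("top",(p[0],p[1]-1),.085))
E
```

```text
bush top [ 0.50500578 -0.1179751   0.085     ] flange [ 0.50525125 -0.11838425  0.005     ]
scene top [ 0.50305223 -0.11828448  0.085     ] fl [ 0.50073579 -0.12012773  0.006     ]
[0.42746594 0.1005592  0.01      ]
[ 0.45566049 -0.00230396  0.01      ]
[0.62326526 0.04136827 0.01      ]
[0.59467095 0.14594064 0.01      ]
[0.52288834 0.07074951 0.26195888] [-0.48  0.34  0.77  0.22  0.16 -0.28 -0.45 -0.32]
pred scene crop [[ 37. 260.]
 [236. 313.]
 [368. 123.]
 [184.  79.]]
jar o [ 0.48856303 -0.24942449  0.08      ]
jar t [ 0.44987491 -0.39690401  0.134     ]
orange [ 0.42896769 -0.05892195  0.085     ]
orange [ 0.3870674 -0.132676   0.085    ]
```

```bash
cat >> h.py <<'E'
from scipy.spatial.transform import Rotation as Ro
def togo(goal,s=None,jaw=None):
    """shift to goal in tool axes (units of 20 mm), rotation vector (units of 30deg) so that tool y=down, tool z=jaw azimuth"""
    from bench import observe
    s=s or observe();R=Ro.from_quat(s["tcp_rot"]);d=R.inv().apply(np.array(goal)-s["eef_pos"])/.02
    out={"pos":np.round(s["eef_pos"],4),"F":np.round(s["contact_force"],1),"w":round(float(s["width"]),4),"t":s["clock"],"d":d.round(3)}
    if jaw is not None:
        z=np.array([np.cos(jaw),np.sin(jaw),0]);y=np.array([0,0,-1.]);x=np.cross(y,z)
        best=min(((R.inv()*Ro.from_matrix(np.c_[a*x,y,a*z])).as_rotvec() for a in(1,-1)),key=np.linalg.norm)
        out["rot"]=(best/np.radians(30)).round(3)
        T=Ro.from_rotvec(best);out["d_after"]=(R*T).inv().apply(np.array(goal)-s["eef_pos"]).__truediv__(.02).round(3)
    return out
E
python3 - <<'E'
from h import *;from bench import observe
s=observe();print(Ro.from_quat(s["tcp_rot"]).as_matrix().round(3))
print(togo([.504,-.118,.20],s,.262+np.pi/2))
E
```

```text
[[ 0.974 -0.001  0.228]
 [-0.228 -0.001  0.974]
 [-0.    -1.    -0.002]]
{'pos': array([0.1308, 0.5594, 0.2385]), 'F': array([-0.1, -0.4, -0.5]), 'w': 0.0855, 't': 0.1, 'd': array([ 25.888,   1.96 , -28.728]), 'rot': array([ 0.003, -0.939, -0.001]), 'd_after': array([  9.252,   1.924, -37.55 ])}
```

Call:
play_rows --motion '[{"tz": -1,"tx": 0.5,"ry": -0.235},{"tz": -1,"tx": 0.5,"ry": -0.235},{"tz": -1,"tx": 0.4,"ry": -0.235},{"tz": -1,"tx": 0.3,"ry": -0.235},{"tz": -1,"tx": 0.25},{"tz": -1,"tx": 0.25},{"tz": -1,"tx": 0.25},{"tz": -1,"tx": 0.25},{"tz": -1,"tx": 0.25},{"tz": -1,"tx": 0.25},{"tz": -1,"tx": 0.25},{"tz": -1,"tx": 0.25}]' --gripper 100 --squeeze 40

```text
$.motion[0]: bad value
```

Call:
play_rows --motion '[{"tz": -1,"tx": 0.2},{"tz": -1,"tx": 0.2},{"tz": -1,"tx": 0.2},{"tz": -1,"tx": 0.2},{"tz": -1,"tx": 0.2},{"tz": -1,"tx": 0.2},{"tz": -1,"tx": 0.2},{"tz": -1,"tx": 0.2},{"tz": -1,"tx": 0.2},{"tz": -1,"tx": 0.2},{"tz": -1,"tx": 0.2},{"tz": -1,"tx": 0.2}]'

```text
$.motion[0]: bad value
```

Run:
```python
from h import *
print(togo([.504,-.118,.20],None,.262+np.pi/2))
```

```text
{'pos': array([0.1308, 0.5594, 0.2385]), 'F': array([-0.1, -0.4, -0.5]), 'w': 0.0855, 't': 0.1, 'd': array([ 25.888,   1.96 , -28.728]), 'rot': array([ 0.003, -0.939, -0.001]), 'd_after': array([  9.252,   1.924, -37.55 ])}
```

Call:
play_rows --motion '[{"tx": 0.5,"ty": 0,"tz": -1,"rx": 0,"ry": -0.235,"rz": 0},{"tx": 0.5,"ty": 0,"tz": -1,"rx": 0,"ry": -0.235,"rz": 0},{"tx": 0.4,"ty": 0,"tz": -1,"rx": 0,"ry": -0.235,"rz": 0},{"tx": 0.3,"ty": 0,"tz": -1,"rx": 0,"ry": -0.235,"rz": 0},{"tx": 0.25,"ty": 0,"tz": -1,"rx": 0,"ry": 0,"rz": 0},{"tx": 0.25,"ty": 0,"tz": -1,"rx": 0,"ry": 0,"rz": 0},{"tx": 0.25,"ty": 0,"tz": -1,"rx": 0,"ry": 0,"rz": 0},{"tx": 0.25,"ty": 0,"tz": -1,"rx": 0,"ry": 0,"rz": 0},{"tx": 0.25,"ty": 0,"tz": -1,"rx": 0,"ry": 0,"rz": 0},{"tx": 0.25,"ty": 0,"tz": -1,"rx": 0,"ry": 0,"rz": 0},{"tx": 0.25,"ty": 0,"tz": -1,"rx": 0,"ry": 0,"rz": 0},{"tx": 0.25,"ty": 0,"tz": -1,"rx": 0,"ry": 0,"rz": 0}]' --gripper 100 --squeeze 40

```text
clock: 1.1
eef_pos: [0.2412, 0.3331, 0.239]
tcp_rot: [0.701, 0.092, -0.093, -0.701]
contact_force: [0.0, -0.5, -0.6]
width: 0.0856
```

Run:
```python
from h import *
print(togo([.504,-.118,.20],None,.262+np.pi/2))
```

```text
{'pos': array([0.2412, 0.3331, 0.239 ]), 'F': array([ 0. , -0.5, -0.6]), 'w': 0.0856, 't': 1.1, 'd': array([  6.834,   1.952, -25.194]), 'rot': array([ 0.   ,  0.001, -0.001]), 'd_after': array([  6.848,   1.949, -25.191])}
```

Call:
play_rows --motion '[{"tx": 0.5,"ty": 0,"tz": -1,"rx": 0,"ry": 0,"rz": 0},{"tx": 0.5,"ty": 0,"tz": -1,"rx": 0,"ry": 0,"rz": 0},{"tx": 0.5,"ty": 0,"tz": -1,"rx": 0,"ry": 0,"rz": 0},{"tx": 0.5,"ty": 0,"tz": -1,"rx": 0,"ry": 0,"rz": 0},{"tx": 0.5,"ty": 0,"tz": -1,"rx": 0,"ry": 0,"rz": 0},{"tx": 0.5,"ty": 0,"tz": -1,"rx": 0,"ry": 0,"rz": 0},{"tx": 0.5,"ty": 0,"tz": -1,"rx": 0,"ry": 0,"rz": 0},{"tx": 0.5,"ty": 0,"tz": -1,"rx": 0,"ry": 0,"rz": 0},{"tx": 0.5,"ty": 0,"tz": -1,"rx": 0,"ry": 0,"rz": 0},{"tx": 0.5,"ty": 0,"tz": -1,"rx": 0,"ry": 0,"rz": 0},{"tx": 0.5,"ty": 0,"tz": -0.5,"rx": 0,"ry": 0,"rz": 0},{"tx": 0.3,"ty": 0,"tz": 0,"rx": 0,"ry": 0,"rz": 0}]'

```text
clock: 2.1
eef_pos: [0.4089, 0.1602, 0.2392]
tcp_rot: [0.701, 0.092, -0.091, -0.701]
contact_force: [0.5, 0.9, 0.2]
width: 0.0854
```

```bash
cat >> h.py <<'E'
def wgrab(name):
    from bench import observe,grab_frame
    s=observe();g=grab_frame("wrist");cv2.imwrite(f"pics/{name}.png",g["frame"])
    np.savez(f"{name}.npz",K=g["camera_matrix"],H=g["hand_eye"],p=s["eef_pos"],q=s["tcp_rot"])
def wT(n):
    d=np.load(f"{n}.npz");T=np.eye(4);T[:3,:3]=Ro.from_quat(d["q"]).as_matrix();T[:3,3]=d["p"];return d["K"],T@d["H"]
def wproj(n,P):
    K,T=wT(n);c=(np.asarray(P,float)-T[:3,3])@T[:3,:3];r=np.hypot(c[:,0],c[:,1]);th=np.arctan2(r,c[:,2])
    return np.c_[K[0,0]*th*c[:,0]/r+K[0,2],K[1,1]*th*c[:,1]/r+K[1,2]]
def wback(n,uv,z):
    K,T=wT(n);a=(uv[0]-K[0,2])/K[0,0];b=(uv[1]-K[1,2])/K[1,1];th=np.hypot(a,b)
    d=T[:3,:3]@np.array([np.sin(th)*a/th,np.sin(th)*b/th,np.cos(th)]);return T[:3,3]+d*(z-T[2,3])/d[2]
def fixpts(v,P):
    P=np.asarray(P,float);c,s=np.cos(v[2]),np.sin(v[2]);return np.c_[P[:,:2]@np.array([[c,-s],[s,c]]).T+v[:2],P[:,2]]
E
python3 - <<'E'
from h import *
print(togo([.504,-.118,.20]))
wgrab("w1");print(wproj("w1",[[.504,-.118,.085]]),wT("w1"))
C=np.array([[-85,55,10],[-85,-55,10],[90,-55,10],[90,55,10]])/1000
print(wproj("w1",fixpts([.523,.071,.262],C)))
E
```

```text
{'pos': array([0.4089, 0.1602, 0.2392]), 'F': array([0.5, 0.9, 0.2]), 'w': 0.0854, 't': 2.1, 'd': array([  1.025,   1.964, -14.664])}
[[ 29.38444622 250.14290013]] (array([[371.64829954,   0.        , 317.34700021],
       [  0.        , 371.64829954, 242.18627889],
       [  0.        ,   0.        ,   1.        ]]), array([[-2.56483912e-01,  9.33844982e-01,  2.49298118e-01,
         3.46509545e-01],
       [ 9.66548489e-01,  2.47765949e-01,  6.63027445e-02,
         1.43671849e-01],
       [ 1.48900542e-04,  2.57964306e-01, -9.66154436e-01,
         3.72375712e-01],
       [ 0.00000000e+00,  0.00000000e+00,  0.00000000e+00,
         1.00000000e+00]]))
[[256.52378681 213.23291102]
 [155.90487022 215.10105353]
 [176.45381319 358.34451112]
 [265.28565871 363.12758338]]
```

View pics/w1.png

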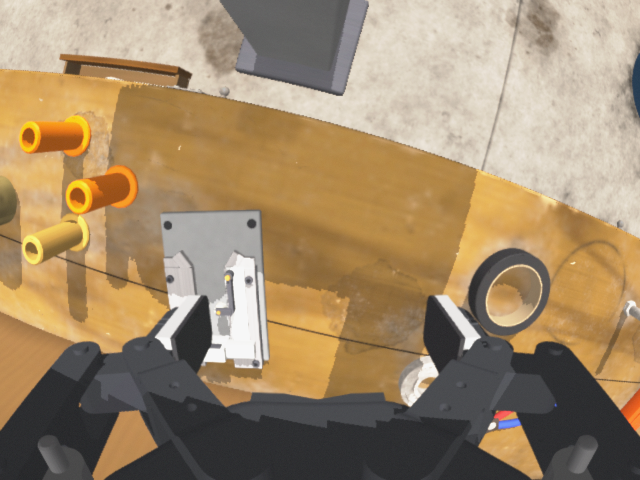

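The wrist view shows the fixture (front corners at about (260,211) and (161,213)) and the brass bush top at about (33,248). Both lie about 4 px from prediction, so they agree with each other. I'm going over the bush.

Call:
play_rows --motion '[{"tx": 0.1,"ty": 0,"tz": -1,"rx": 0,"ry": 0,"rz": 0},{"tx": 0.1,"ty": 0,"tz": -1,"rx": 0,"ry": 0,"rz": 0},{"tx": 0.1,"ty": 0,"tz": -1,"rx": 0,"ry": 0,"rz": 0},{"tx": 0.1,"ty": 0,"tz": -1,"rx": 0,"ry": 0,"rz": 0},{"tx": 0.1,"ty": 0,"tz": -1,"rx": 0,"ry": 0,"rz": 0},{"tx": 0.1,"ty": 0,"tz": -1,"rx": 0,"ry": 0,"rz": 0},{"tx": 0.1,"ty": 0,"tz": -1,"rx": 0,"ry": 0,"rz": 0},{"tx": 0.1,"ty": 0,"tz": -1,"rx": 0,"ry": 0,"rz": 0},{"tx": 0.1,"ty": 0,"tz": -1,"rx": 0,"ry": 0,"rz": 0},{"tx": 0.1,"ty": 0,"tz": -1,"rx": 0,"ry": 0,"rz": 0},{"tx": 0,"ty": 0,"tz": -1,"rx": 0,"ry": 0,"rz": 0},{"tx": 0,"ty": 0,"tz": -1,"rx": 0,"ry": 0,"rz": 0}]'

```text
clock: 3.15
eef_pos: [0.4894, -0.0644, 0.2391]
tcp_rot: [-0.701, -0.093, 0.093, 0.701]
contact_force: [0.4, -0.2, 0.9]
width: 0.0851
```

Call:
play_rows --motion '[{"tx": 0,"ty": 0.5,"tz": -1,"rx": 0,"ry": 0,"rz": 0},{"tx": 0,"ty": 1,"tz": -1,"rx": 0,"ry": 0,"rz": 0},{"tx": 0,"ty": 1,"tz": -0.6,"rx": 0,"ry": 0,"rz": 0},{"tx": 0,"ty": 0,"tz": 0,"rx": 0,"ry": 0,"rz": 0},{"tx": 0,"ty": 0,"tz": 0,"rx": 0,"ry": 0,"rz": 0}]'

```text
clock: 3.57
eef_pos: [0.5019, -0.114, 0.1881]
tcp_rot: [-0.7, -0.091, 0.094, 0.702]
contact_force: [0.1, 0.1, 0.7]
width: 0.0851
```

Run:
```python
from h import *
print(togo([.504,-.118,.062],None,.262+np.pi/2))
wgrab("w2");print(wproj("w2",[[.504,-.118,.085],[.504,-.118,.006]]))
```

```text
{'pos': array([ 0.5019, -0.114 ,  0.1881]), 'F': array([0.1, 0.1, 0.7]), 'w': 0.0851, 't': 3.5667, 'd': array([ 0.064,  6.302, -0.24 ]), 'rot': array([-0.006,  0.001, -0.005]), 'd_after': array([ 0.048,  6.303, -0.222])}
[[310.03521053 246.1576983 ]
 [311.46816525 221.91085246]]
```

View pics/w2.png

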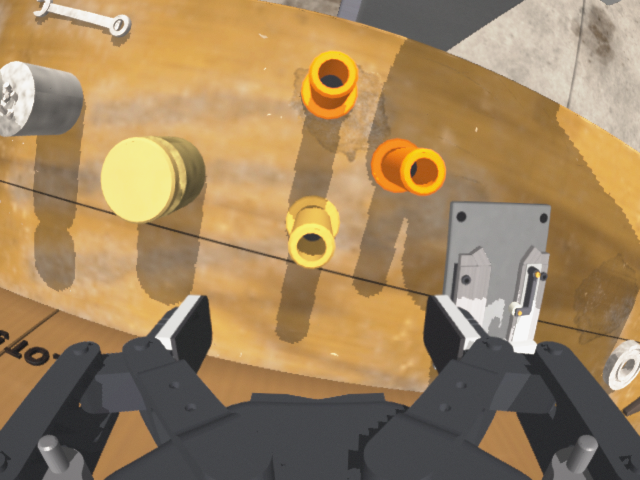

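The bush top is at (311,245) against a predicted (310,246), so the position is good. I'm descending and gripping.

Call:
play_rows --motion '[{"tx": 0.05,"ty": 0.8,"tz": -0.2,"rx": 0,"ry": 0,"rz": 0},{"tx": 0,"ty": 1,"tz": 0,"rx": 0,"ry": 0,"rz": 0},{"tx": 0,"ty": 1,"tz": 0,"rx": 0,"ry": 0,"rz": 0},{"tx": 0,"ty": 1,"tz": 0,"rx": 0,"ry": 0,"rz": 0},{"tx": 0,"ty": 1,"tz": 0,"rx": 0,"ry": 0,"rz": 0},{"tx": 0,"ty": 0.8,"tz": 0,"rx": 0,"ry": 0,"rz": 0},{"tx": 0,"ty": 0.6,"tz": 0,"rx": 0,"ry": 0,"rz": 0},{"tx": 0,"ty": 0,"tz": 0,"rx": 0,"ry": 0,"rz": 0},{"tx": 0,"ty": 0,"tz": 0,"rx": 0,"ry": 0,"rz": 0}]'

```text
clock: 4.37
eef_pos: [0.5051, -0.1183, 0.0659]
tcp_rot: [0.701, 0.093, -0.093, -0.701]
contact_force: [0.2, -0.8, 0.1]
width: 0.0856
```

Call:
play_rows --motion '[{"tx": 0,"ty": 0,"tz": 0,"rx": 0,"ry": 0,"rz": 0},{"tx": 0,"ty": 0,"tz": 0,"rx": 0,"ry": 0,"rz": 0},{"tx": 0,"ty": 0,"tz": 0,"rx": 0,"ry": 0,"rz": 0},{"tx": 0,"ty": 0,"tz": 0,"rx": 0,"ry": 0,"rz": 0},{"tx": 0,"ty": 0,"tz": 0,"rx": 0,"ry": 0,"rz": 0},{"tx": 0,"ty": 0,"tz": 0,"rx": 0,"ry": 0,"rz": 0},{"tx": 0,"ty": 0,"tz": 0,"rx": 0,"ry": 0,"rz": 0},{"tx": 0,"ty": 0,"tz": 0,"rx": 0,"ry": 0,"rz": 0},{"tx": 0,"ty": 0,"tz": 0,"rx": 0,"ry": 0,"rz": 0},{"tx": 0,"ty": 0,"tz": 0,"rx": 0,"ry": 0,"rz": 0}]' --gripper 0 --squeeze 40

```text
clock: 5.2
eef_pos: [0.5051, -0.1189, 0.066]
tcp_rot: [0.701, 0.093, -0.092, -0.701]
contact_force: [-1.5, 1.8, 5.3]
width: 0.0307
```

Run:
```python
from h import *
print(togo([.504,-.118,.062],None,.262+np.pi/2))
# fixture from w1,w2 front corners+apron holes
C=np.array([[-85,55,10],[-85,-55,10]])/1000
for n,o in(("w1",[(260,211),(161,213)]),("w2",[(550,204),(452,202)])):
    print(n,[wback(n,p,.01).round(4) for p in o])
print(fixpts([.5229,.0707,.262],C))
```

```text
{'pos': array([ 0.5051, -0.1189,  0.066 ]), 'F': array([-1.5,  1.8,  5.3]), 'w': 0.0307, 't': 5.2, 'd': array([-0.043,  0.2  ,  0.06 ]), 'rot': array([0.   , 0.001, 0.002]), 'd_after': array([-0.043,  0.2  ,  0.06 ])}
w1 [array([0.4236, 0.105 , 0.01  ]), array([0.4515, 0.0014, 0.01  ])]
w2 [array([0.4232, 0.1009, 0.01  ]), array([ 0.4529, -0.0031,  0.01  ])]
[[ 0.42655501  0.10180697  0.01      ]
 [ 0.45504642 -0.00443915  0.01      ]]
```

Call:
play_rows --motion '[{"tx": 0,"ty": -0.5,"tz": 0,"rx": 0,"ry": 0,"rz": 0},{"tx": 0,"ty": -1,"tz": 0,"rx": 0,"ry": 0,"rz": 0},{"tx": 0,"ty": -1,"tz": 0,"rx": 0,"ry": 0,"rz": 0},{"tx": 0,"ty": -0.5,"tz": 0.5,"rx": 0,"ry": 0,"rz": 0},{"tx": 0,"ty": 0,"tz": 1,"rx": 0,"ry": 0,"rz": 0},{"tx": 0,"ty": 0,"tz": 1,"rx": 0,"ry": 0,"rz": 0},{"tx": 0,"ty": 0,"tz": 1,"rx": 0,"ry": 0,"rz": 0},{"tx": 0,"ty": 0,"tz": 1,"rx": 0,"ry": 0,"rz": 0},{"tx": 0,"ty": 0,"tz": 1,"rx": 0,"ry": 0,"rz": 0},{"tx": 0,"ty": 0,"tz": 1,"rx": 0,"ry": 0,"rz": 0},{"tx": 0,"ty": 0,"tz": 1,"rx": 0,"ry": 0,"rz": 0},{"tx": -0.3,"ty": 0,"tz": 1,"rx": 0,"ry": 0,"rz": 0}]'

```text
clock: 6.2
eef_pos: [0.4543, 0.0451, 0.1252]
tcp_rot: [-0.701, -0.093, 0.092, 0.701]
contact_force: [0.6, 0.4, -2.7]
width: 0.0309
```

Call:
play_rows --motion '[{"tx": -0.1,"ty": 0.5,"tz": 0.5,"rx": 0,"ry": 0,"rz": 0},{"tx": 0,"ty": 0.5,"tz": 0,"rx": 0,"ry": 0,"rz": 0},{"tx": 0,"ty": 0.5,"tz": 0,"rx": 0,"ry": 0,"rz": 0},{"tx": 0,"ty": 0,"tz": 0,"rx": 0,"ry": 0,"rz": 0},{"tx": 0,"ty": 0,"tz": 0,"rx": 0,"ry": 0,"rz": 0}]'

```text
clock: 6.62
eef_pos: [0.4498, 0.0522, 0.0942]
tcp_rot: [-0.701, -0.091, 0.093, 0.701]
contact_force: [0.2, -0.7, -4.0]
width: 0.031
```

Run:
```python
from h import *;from bench import grab_frame
v=[.5229,.0707,.262]
p=fixpts(v,[[-.072,0,.10]])[0];print(p,togo(p,None,.262+np.pi/2))
wgrab("w3");wc=wproj("w3",fixpts(v,[[-.085,.055,.01],[-.085,-.055,.01],[-.03,.01725,.026],[-.03,-.01725,.026],[.05,.01725,.026]]));print(wc)
im=cv2.imread("pics/w3.png");
t=grab_frame("top")["frame"];cv2.imwrite("pics/top3.png",t)
a=cv2.resize(t[180:270,255:345],(600,600),interpolation=cv2.INTER_CUBIC)
cv2.imwrite("pics/c3.png",a)
```

```text
[0.45335708 0.05205108 0.1       ] {'pos': array([0.4498, 0.0522, 0.0942]), 'F': array([ 0.2, -0.7, -4. ]), 'w': 0.031, 't': 6.6167, 'd': array([ 0.171, -0.292, -0.056]), 'rot': array([-0.001, -0.001, -0.004]), 'd_after': array([ 0.171, -0.292, -0.056])}
[[404.71260671 237.6033441 ]
 [225.96385646 237.78588958]
 [343.52958861 331.1394092 ]
 [287.21338881 331.15869096]
 [339.84487384 426.47506019]]
```

View pics/w3.png

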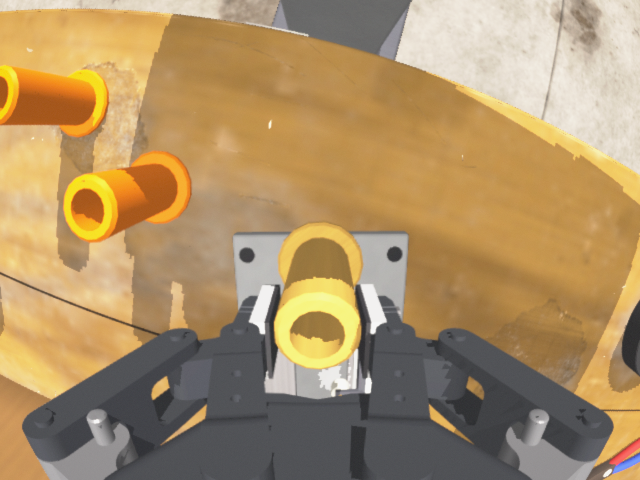

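The bush is gripped. Its flange is centred at u≈320.5; the fixture front corners (234,234) and (407,234) have midpoint 320.5, and the holes (246,255) and (394,254) have midpoint 320. So it is nearly centred, and the yaw is aligned. I'll check numerically using the bush as reference.

Run:
```python
from h import *
d=np.load("w3.npz");R=Ro.from_quat(d["q"]);p=d["p"]
ax=p+R.apply([0,.066-.006+0,0]) 
pt=lambda z:np.array([p[0],p[1],z])+0
print("hand axis u at flange top z, barrel top z, floor:",wproj("w3",[pt(p[2]-.06),pt(p[2]+.019),pt(.01)]))
print([wback("w3",q,.01).round(4) for q in[(234,234),(407,234),(320.5,234),(320,254.5)]],p)
for q in [(320.5,234),(320,254.5)]:
    print("fixture centre in tool z mm:",R.inv().apply(wback("w3",q,.01)-p)[[0,2]]*1000)
print("flange centre tool",R.inv().apply(wback("w3",(320.5,255),p[2]-.06)-p)*1000)
print("top centre tool",R.inv().apply(wback("w3",(318,327),p[2]+.019)-p)*1000)
```

```text
hand axis u at flange top z, barrel top z, floor: [[317.1440929  265.30631939]
 [317.30143226 336.33368113]
 [317.11706792 252.81744113]]
[array([0.4514, 0.    , 0.01  ]), array([0.424 , 0.1025, 0.01  ]), array([0.4378, 0.0512, 0.01  ]), array([0.4503, 0.0542, 0.01  ])] [0.4497534  0.05224913 0.0941604 ]
fixture centre in tool z mm: [-11.61999019   1.98107663]
fixture centre in tool z mm: [1.26034046 1.70182908]
flange centre tool [-5.76678704 60.01424279  1.7830411 ]
top centre tool [ -3.76906502 -18.99149069   0.25527011]
```

View pics/c3.png

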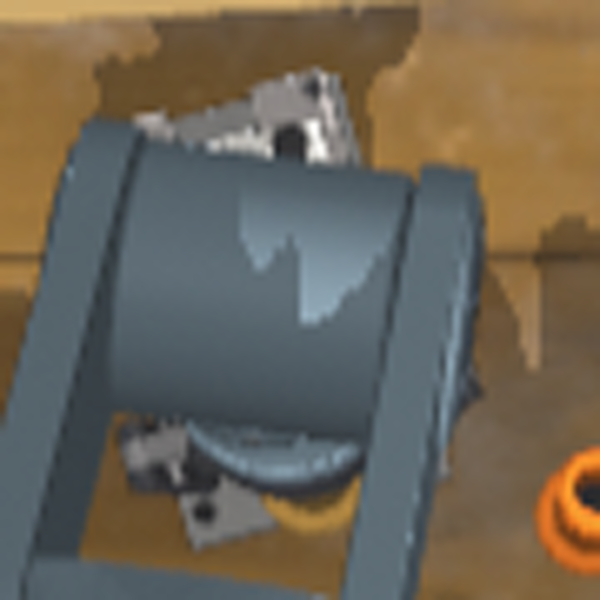

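Call:
play_rows --motion '[{"tx": 0,"ty": 0.4,"tz": 0,"rx": 0,"ry": 0,"rz": 0},{"tx": 0,"ty": 0.3,"tz": 0,"rx": 0,"ry": 0,"rz": 0},{"tx": 0,"ty": 0.1,"tz": 0,"rx": 0,"ry": 0,"rz": 0},{"tx": 0,"ty": 0.05,"tz": 0,"rx": 0,"ry": 0,"rz": 0},{"tx": 0,"ty": 0,"tz": 0,"rx": 0,"ry": 0,"rz": 0},{"tx": 0,"ty": 0,"tz": 0,"rx": 0,"ry": 0,"rz": 0}]'

```text
clock: 7.22
eef_pos: [0.4503, 0.0528, 0.0783]
tcp_rot: [0.701, 0.093, -0.092, -0.701]
contact_force: [-0.6, 0.4, -4.1]
width: 0.0307
```

Call:
play_rows --motion '[{"tx": 0,"ty": 0.04,"tz": 0,"rx": 0,"ry": 0,"rz": 0},{"tx": 0,"ty": 0,"tz": 0,"rx": 0,"ry": 0,"rz": 0},{"tx": 0,"ty": 0,"tz": 0,"rx": 0,"ry": 0,"rz": 0}]'

```text
clock: 7.47
eef_pos: [0.4504, 0.0528, 0.0776]
tcp_rot: [0.701, 0.093, -0.092, -0.701]
contact_force: [0.5, -0.3, -3.3]
width: 0.0307
```

Call:
play_rows --motion '[{"tx": 0,"ty": 0.03,"tz": 0,"rx": 0,"ry": 0,"rz": 0},{"tx": 0,"ty": 0,"tz": 0,"rx": 0,"ry": 0,"rz": 0},{"tx": 0,"ty": 0,"tz": 0,"rx": 0,"ry": 0,"rz": 0}]'

```text
clock: 7.72
eef_pos: [0.4503, 0.0529, 0.0769]
tcp_rot: [-0.701, -0.093, 0.093, 0.701]
contact_force: [0.5, 0.8, -3.2]
width: 0.0303
```

Call:
play_rows --motion '[{"tx": 0,"ty": 0.03,"tz": 0,"rx": 0,"ry": 0,"rz": 0},{"tx": 0,"ty": 0,"tz": 0,"rx": 0,"ry": 0,"rz": 0},{"tx": 0,"ty": 0,"tz": 0,"rx": 0,"ry": 0,"rz": 0}]'

```text
clock: 7.97
eef_pos: [0.4502, 0.0528, 0.0762]
tcp_rot: [-0.701, -0.092, 0.093, 0.701]
contact_force: [-0.0, 0.7, -4.6]
width: 0.0309
```

Call:
play_rows --motion '[{"tx": 0,"ty": 0.02,"tz": 0,"rx": 0,"ry": 0,"rz": 0},{"tx": 0,"ty": 0,"tz": 0,"rx": 0,"ry": 0,"rz": 0},{"tx": 0,"ty": 0,"tz": 0,"rx": 0,"ry": 0,"rz": 0}]'

```text
clock: 8.22
eef_pos: [0.4504, 0.0529, 0.0761]
tcp_rot: [-0.701, -0.093, 0.092, 0.701]
contact_force: [-0.9, 0.9, -0.9]
width: 0.0312
```

Call:
play_rows --motion '[{"tx": 0,"ty": -0.02,"tz": 0,"rx": 0,"ry": 0,"rz": 0},{"tx": 0.1,"ty": 0,"tz": 0,"rx": 0,"ry": 0,"rz": 0},{"tx": 0.1,"ty": 0,"tz": 0,"rx": 0,"ry": 0,"rz": 0},{"tx": 0.1,"ty": 0,"tz": 0,"rx": 0,"ry": 0,"rz": 0},{"tx": 0.1,"ty": 0,"tz": 0,"rx": 0,"ry": 0,"rz": 0},{"tx": 0.1,"ty": 0,"tz": 0,"rx": 0,"ry": 0,"rz": 0},{"tx": 0.1,"ty": 0,"tz": 0,"rx": 0,"ry": 0,"rz": 0},{"tx": 0.1,"ty": 0,"tz": 0,"rx": 0,"ry": 0,"rz": 0},{"tx": 0.1,"ty": 0,"tz": 0,"rx": 0,"ry": 0,"rz": 0},{"tx": 0.1,"ty": 0,"tz": 0,"rx": 0,"ry": 0,"rz": 0},{"tx": 0,"ty": 0,"tz": 0,"rx": 0,"ry": 0,"rz": 0}]'

```text
clock: 9.13
eef_pos: [0.4682, 0.0575, 0.0764]
tcp_rot: [0.701, 0.093, -0.092, -0.701]
contact_force: [-0.5, 0.3, -3.5]
width: 0.0306
```

Run:
```python
from h import *
v=[.5229,.0707,.262]
print(togo(fixpts(v,[[-.03,0,.0765]])[0],None,.262+np.pi/2))
wgrab("w4");
cv2.imwrite("pics/w4c.png",cv2.resize(cv2.imread("pics/w4.png")[190:400,190:450],None,fx=3,fy=2.85))
```

```text
{'pos': array([0.4682, 0.0575, 0.0764]), 'F': array([-0.5,  0.3, -3.5]), 'w': 0.0306, 't': 9.1333, 'd': array([ 1.314, -0.004, -0.074]), 'rot': array([0.   , 0.001, 0.001]), 'd_after': array([ 1.314, -0.005, -0.073])}
```

View pics/w4c.png

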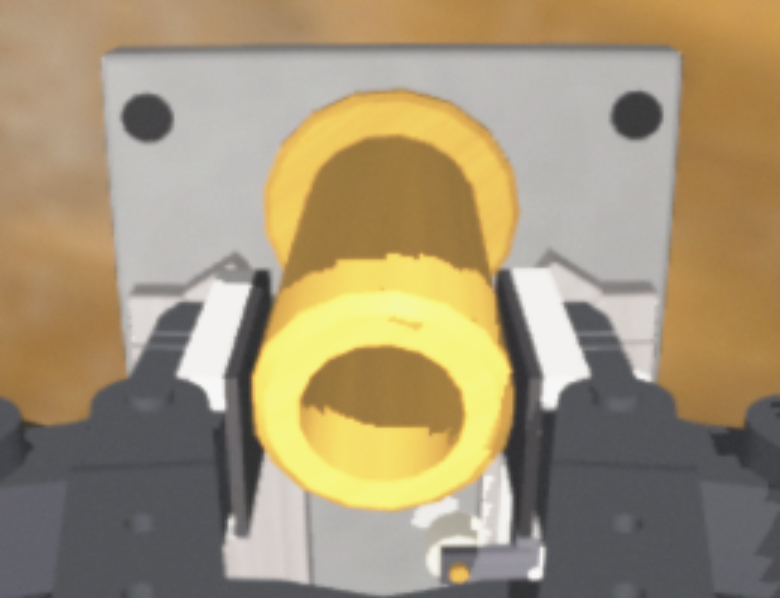

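The flange centre (crop 391.5), base corners (mid 392), holes (mid 392) and horn tips (mid 392.5) agree, so the bush is centred. I'm sliding in slowly.

Call:
play_rows --motion '[{"tx": 0.1,"ty": 0,"tz": 0,"rx": 0,"ry": 0,"rz": 0},{"tx": 0.1,"ty": 0,"tz": 0,"rx": 0,"ry": 0,"rz": 0},{"tx": 0.1,"ty": 0,"tz": 0,"rx": 0,"ry": 0,"rz": 0},{"tx": 0.1,"ty": 0,"tz": 0,"rx": 0,"ry": 0,"rz": 0},{"tx": 0.1,"ty": 0,"tz": 0,"rx": 0,"ry": 0,"rz": 0},{"tx": 0.1,"ty": 0,"tz": 0,"rx": 0,"ry": 0,"rz": 0},{"tx": 0.1,"ty": 0,"tz": 0,"rx": 0,"ry": 0,"rz": 0}]'

```text
clock: 9.77
eef_pos: [0.4814, 0.0612, 0.0763]
tcp_rot: [-0.701, -0.093, 0.093, 0.701]
contact_force: [-0.9, 0.1, -3.4]
width: 0.0308
```

Call:
play_rows --motion '[{"tx": 0.1,"ty": 0,"tz": 0,"rx": 0,"ry": 0,"rz": 0},{"tx": 0.1,"ty": 0,"tz": 0,"rx": 0,"ry": 0,"rz": 0},{"tx": 0.1,"ty": 0,"tz": 0,"rx": 0,"ry": 0,"rz": 0}]'

```text
clock: 10.02
eef_pos: [0.4872, 0.0628, 0.0763]
tcp_rot: [0.701, 0.093, -0.093, -0.701]
contact_force: [0.1, -0.7, -3.3]
width: 0.0308
```

Call:
play_rows --motion '[{"tx": 0.1,"ty": 0,"tz": 0,"rx": 0,"ry": 0,"rz": 0},{"tx": 0.1,"ty": 0,"tz": 0,"rx": 0,"ry": 0,"rz": 0},{"tx": 0.1,"ty": 0,"tz": 0,"rx": 0,"ry": 0,"rz": 0}]'

```text
clock: 10.27
eef_pos: [0.493, 0.0643, 0.0763]
tcp_rot: [-0.701, -0.093, 0.093, 0.701]
contact_force: [-0.1, -0.0, -3.8]
width: 0.0308
```

Call:
play_rows --motion '[{"tx": 0.1,"ty": 0,"tz": 0,"rx": 0,"ry": 0,"rz": 0},{"tx": 0.1,"ty": 0,"tz": 0,"rx": 0,"ry": 0,"rz": 0},{"tx": 0.1,"ty": 0,"tz": 0,"rx": 0,"ry": 0,"rz": 0}]'

```text
clock: 10.52
eef_pos: [0.4987, 0.0659, 0.0763]
tcp_rot: [0.701, 0.093, -0.093, -0.701]
contact_force: [-0.4, -0.1, -3.2]
width: 0.0306
```

Call:
play_rows --motion '[{"tx": 0.1,"ty": 0,"tz": 0,"rx": 0,"ry": 0,"rz": 0},{"tx": 0.1,"ty": 0,"tz": 0,"rx": 0,"ry": 0,"rz": 0},{"tx": 0.1,"ty": 0,"tz": 0,"rx": 0,"ry": 0,"rz": 0},{"tx": 0.1,"ty": 0,"tz": 0,"rx": 0,"ry": 0,"rz": 0}]' --squeeze 20

```text
clock: 10.85
eef_pos: [0.5065, 0.0679, 0.0763]
tcp_rot: [-0.701, -0.092, 0.093, 0.701]
contact_force: [0.1, 0.3, -4.4]
width: 0.0309
```

Call:
play_rows --motion '[{"tx": 0.1,"ty": 0,"tz": 0,"rx": 0,"ry": 0,"rz": 0},{"tx": 0.1,"ty": 0,"tz": 0,"rx": 0,"ry": 0,"rz": 0},{"tx": 0.1,"ty": 0,"tz": 0,"rx": 0,"ry": 0,"rz": 0}]'

```text
clock: 11.1
eef_pos: [0.5123, 0.0695, 0.0763]
tcp_rot: [-0.701, -0.093, 0.093, 0.701]
contact_force: [-0.3, -0.8, -3.8]
width: 0.0311
```

Call:
play_rows --motion '[{"tx": 0.1,"ty": 0,"tz": 0,"rx": 0,"ry": 0,"rz": 0},{"tx": 0.1,"ty": 0,"tz": 0,"rx": 0,"ry": 0,"rz": 0},{"tx": 0.1,"ty": 0,"tz": 0,"rx": 0,"ry": 0,"rz": 0}]'

```text
clock: 11.35
eef_pos: [0.518, 0.071, 0.0763]
tcp_rot: [0.701, 0.092, -0.093, -0.701]
contact_force: [-1.0, -0.7, -3.4]
width: 0.031
```

Call:
play_rows --motion '[{"tx": 0.1,"ty": 0,"tz": 0,"rx": 0,"ry": 0,"rz": 0},{"tx": 0.1,"ty": 0,"tz": 0,"rx": 0,"ry": 0,"rz": 0},{"tx": 0.1,"ty": 0,"tz": 0,"rx": 0,"ry": 0,"rz": 0}]'

```text
clock: 11.6
eef_pos: [0.5239, 0.0725, 0.0763]
tcp_rot: [0.701, 0.092, -0.093, -0.701]
contact_force: [-1.8, -0.1, -3.1]
width: 0.0309
```

Call:
play_rows --motion '[{"tx": 0.1,"ty": 0,"tz": 0,"rx": 0,"ry": 0,"rz": 0},{"tx": 0.1,"ty": 0,"tz": 0,"rx": 0,"ry": 0,"rz": 0},{"tx": 0.1,"ty": 0,"tz": 0,"rx": 0,"ry": 0,"rz": 0}]'

```text
clock: 11.85
eef_pos: [0.5297, 0.0741, 0.0763]
tcp_rot: [0.701, 0.093, -0.092, -0.701]
contact_force: [-0.4, -0.8, -3.8]
width: 0.031
```

Call:
play_rows --motion '[{"tx": 0.1,"ty": 0,"tz": 0,"rx": 0,"ry": 0,"rz": 0},{"tx": 0.1,"ty": 0,"tz": 0,"rx": 0,"ry": 0,"rz": 0},{"tx": 0.1,"ty": 0,"tz": 0,"rx": 0,"ry": 0,"rz": 0}]'

```text
clock: 12.1
eef_pos: [0.5355, 0.0757, 0.0763]
tcp_rot: [0.701, 0.093, -0.092, -0.701]
contact_force: [0.4, -0.7, -3.4]
width: 0.031
```

Call:
play_rows --motion '[{"tx": 0.1,"ty": 0,"tz": 0,"rx": 0,"ry": 0,"rz": 0},{"tx": 0.1,"ty": 0,"tz": 0,"rx": 0,"ry": 0,"rz": 0}]'

```text
clock: 12.27
eef_pos: [0.5394, 0.0767, 0.0763]
tcp_rot: [0.701, 0.093, -0.092, -0.701]
contact_force: [-0.1, -0.6, -4.7]
width: 0.0307
```

Call:
play_rows --motion '[{"tx": 0.1,"ty": 0,"tz": 0,"rx": 0,"ry": 0,"rz": 0},{"tx": 0.1,"ty": 0,"tz": 0,"rx": 0,"ry": 0,"rz": 0}]'

```text
clock: 12.43
eef_pos: [0.5433, 0.0778, 0.0763]
tcp_rot: [0.701, 0.093, -0.092, -0.701]
contact_force: [0.6, 0.1, -4.3]
width: 0.0305
```

Call:
play_rows --motion '[{"tx": 0.1,"ty": 0,"tz": 0,"rx": 0,"ry": 0,"rz": 0},{"tx": 0.05,"ty": 0,"tz": 0,"rx": 0,"ry": 0,"rz": 0}]'

```text
clock: 12.6
eef_pos: [0.5463, 0.0786, 0.0764]
tcp_rot: [0.701, 0.093, -0.092, -0.701]
contact_force: [-0.1, -0.4, -4.3]
width: 0.0306
```

Run:
```python
from h import *;from bench import grab_frame
v=[.5229,.0707,.262]
print(togo(fixpts(v,[[.038,0,.0765]])[0]))
wgrab("w5");a=cv2.resize(cv2.imread("pics/w5.png")[190:400,190:450],(400,323))
b=cv2.resize(grab_frame("scene")["frame"][190:270,245:345],(400,320))
cv2.imwrite("pics/c5.png",np.hstack([a[:320],b]))
```

```text
{'pos': array([0.5463, 0.0786, 0.0764]), 'F': array([-0.1, -0.4, -4.3]), 'w': 0.0306, 't': 12.6, 'd': array([ 0.667, -0.006, -0.078])}
```

View pics/c5.png

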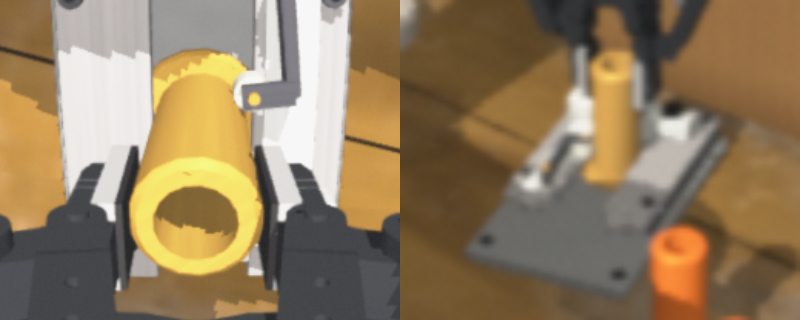

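The left view shows the catch roller at crop (247,92) beside and behind the barrel, so the roller is being passed and the stop is near. I'm switching to fine steps.

Call:
play_rows --motion '[{"tx": 0.05,"ty": 0,"tz": 0,"rx": 0,"ry": 0,"rz": 0},{"tx": 0.05,"ty": 0,"tz": 0,"rx": 0,"ry": 0,"rz": 0}]'

```text
clock: 12.87
eef_pos: [0.5478, 0.0791, 0.0763]
tcp_rot: [-0.701, -0.093, 0.092, 0.701]
contact_force: [-0.2, -0.6, -3.7]
width: 0.0307
```

Call:
play_rows --motion '[{"tx": 0.05,"ty": 0,"tz": 0,"rx": 0,"ry": 0,"rz": 0},{"tx": 0.05,"ty": 0,"tz": 0,"rx": 0,"ry": 0,"rz": 0}]'

```text
clock: 13.03
eef_pos: [0.5496, 0.0797, 0.0762]
tcp_rot: [-0.701, -0.092, 0.093, 0.701]
contact_force: [0.6, -0.8, -3.2]
width: 0.0307
```

Call:
play_rows --motion '[{"tx": 0.05,"ty": 0,"tz": 0,"rx": 0,"ry": 0,"rz": 0},{"tx": 0.05,"ty": 0,"tz": 0,"rx": 0,"ry": 0,"rz": 0}]'

```text
clock: 13.2
eef_pos: [0.5515, 0.0802, 0.0762]
tcp_rot: [-0.701, -0.092, 0.093, 0.701]
contact_force: [0.5, 0.1, -4.2]
width: 0.0306
```

Call:
play_rows --motion '[{"tx": 0.05,"ty": 0,"tz": 0,"rx": 0,"ry": 0,"rz": 0},{"tx": 0,"ty": 0,"tz": 0,"rx": 0,"ry": 0,"rz": 0}]'

```text
clock: 13.37
eef_pos: [0.5519, 0.0803, 0.0762]
tcp_rot: [0.701, 0.092, -0.093, -0.701]
contact_force: [-4.7, -0.7, 0.5]
width: 0.0308
```

Call:
play_rows --motion '[{"tx": 0.02,"ty": 0,"tz": 0,"rx": 0,"ry": 0,"rz": 0},{"tx": 0,"ty": 0,"tz": 0,"rx": 0,"ry": 0,"rz": 0}]'

```text
clock: 13.53
eef_pos: [0.552, 0.0803, 0.0762]
tcp_rot: [0.701, 0.092, -0.093, -0.701]
contact_force: [-5.8, -1.5, 1.6]
width: 0.0306
```

Run:
```python
from h import *;from bench import grab_frame
v=[.5229,.0707,.262]
print(togo(fixpts(v,[[0,0,.0765]])[0]))
wgrab("w6");a=cv2.resize(cv2.imread("pics/w6.png")[170:380,210:430],(600,573))
cv2.imwrite("pics/c6.png",a)
```

```text
{'pos': array([0.552 , 0.0803, 0.0762]), 'F': array([-5.8, -1.5,  1.6]), 'w': 0.0306, 't': 13.5333, 'd': array([-1.531, -0.011, -0.086])}
```

View pics/c6.png

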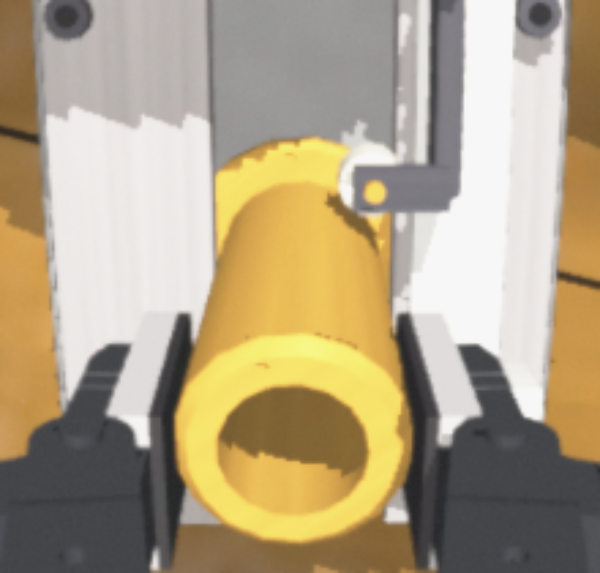

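Call:
play_rows --motion '[{"tx": 0.03,"ty": 0,"tz": 0,"rx": 0,"ry": 0,"rz": 0},{"tx": 0,"ty": 0,"tz": 0,"rx": 0,"ry": 0,"rz": 0},{"tx": 0,"ty": 0,"tz": 0,"rx": 0,"ry": 0,"rz": 0}]'

```text
clock: 13.83
eef_pos: [0.5522, 0.0804, 0.0762]
tcp_rot: [0.701, 0.091, -0.094, -0.701]
contact_force: [-7.0, -0.7, 3.5]
width: 0.031
```

Call:
play_rows --motion '[{"tx": 0.03,"ty": 0,"tz": 0,"rx": 0,"ry": 0,"rz": 0},{"tx": 0,"ty": 0,"tz": 0,"rx": 0,"ry": 0,"rz": 0},{"tx": 0,"ty": 0,"tz": 0,"rx": 0,"ry": 0,"rz": 0}]'

```text
clock: 14.08
eef_pos: [0.5523, 0.0804, 0.0762]
tcp_rot: [0.701, 0.091, -0.094, -0.701]
contact_force: [-9.7, -2.4, 6.1]
width: 0.031
```

The stop is rigid (about 10 N, no further movement). I'm releasing.

Call:
play_rows --motion '[{"tx": 0,"ty": 0,"tz": 0,"rx": 0,"ry": 0,"rz": 0},{"tx": 0,"ty": 0,"tz": 0,"rx": 0,"ry": 0,"rz": 0},{"tx": 0,"ty": 0,"tz": 0,"rx": 0,"ry": 0,"rz": 0},{"tx": 0,"ty": 0,"tz": 0,"rx": 0,"ry": 0,"rz": 0},{"tx": 0,"ty": 0,"tz": 0,"rx": 0,"ry": 0,"rz": 0},{"tx": 0,"ty": 0,"tz": 0,"rx": 0,"ry": 0,"rz": 0}]' --gripper 65

```text
clock: 14.58
eef_pos: [0.5545, 0.0808, 0.0764]
tcp_rot: [0.701, 0.093, -0.092, -0.701]
contact_force: [-0.5, -0.3, -0.6]
width: 0.0559
```

Call:
play_rows --motion '[{"tx": 0,"ty": -0.3,"tz": 0,"rx": 0,"ry": 0,"rz": 0},{"tx": 0,"ty": -0.7,"tz": 0,"rx": 0,"ry": 0,"rz": 0},{"tx": 0,"ty": -1,"tz": 0,"rx": 0,"ry": 0,"rz": 0},{"tx": 0,"ty": -1,"tz": 0,"rx": 0,"ry": 0,"rz": 0},{"tx": -0.5,"ty": -1,"tz": 0,"rx": 0,"ry": 0,"rz": 0},{"tx": -1,"ty": -1,"tz": 0,"rx": 0,"ry": 0,"rz": 0},{"tx": -1,"ty": -0.5,"tz": 0,"rx": 0,"ry": 0,"rz": 0},{"tx": -1,"ty": 0,"tz": 0,"rx": 0,"ry": 0,"rz": 0},{"tx": -0.5,"ty": 0,"tz": 0,"rx": 0,"ry": 0,"rz": 0},{"tx": 0,"ty": 0,"tz": 0,"rx": 0,"ry": 0,"rz": 0},{"tx": 0,"ty": 0,"tz": 0,"rx": 0,"ry": 0,"rz": 0}]'

```text
clock: 15.5
eef_pos: [0.4771, 0.06, 0.1865]
tcp_rot: [0.701, 0.093, -0.092, -0.701]
contact_force: [0.9, 0.3, 1.2]
width: 0.0557
```

Run:
```python
from h import *;from bench import grab_frame
print(togo([.5,0,.2]))
v=[.5229,.0707,.262]
wgrab("w7");P=wproj("w7",fixpts(v,[[.03,0,.026]]));print(P)
c=P[0].astype(int);a=cv2.imread("pics/w7.png")[max(c[1]-130,0):c[1]+60,c[0]-95:c[0]+95]
a=cv2.resize(a,(400,400))
b=cv2.resize(grab_frame("scene")["frame"][185:265,265:345],(400,400),interpolation=cv2.INTER_CUBIC)
cv2.imwrite("pics/c7.png",np.hstack([a,b]))
```

```text
{'pos': array([0.4771, 0.06  , 0.1865]), 'F': array([0.9, 0.3, 1.2]), 'w': 0.0557, 't': 15.5, 'd': array([ 0.328, -0.676, -3.192])}
[[315.55791154 311.9850434 ]]
```

View pics/c7.png

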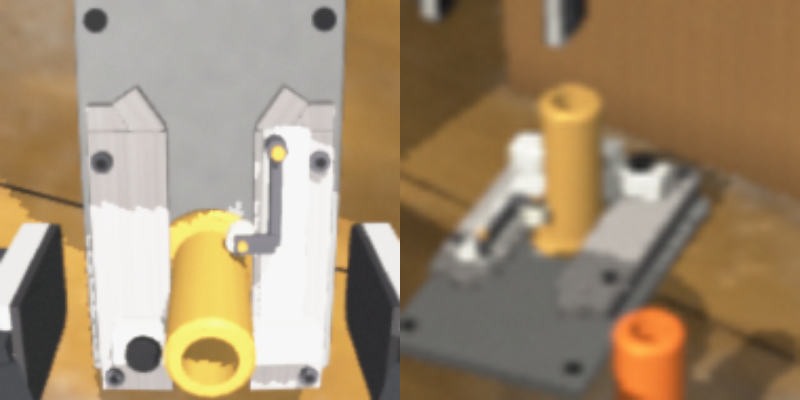

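In the final picture the bush stands upright and free. The catch arm is parallel to the slot, pivot pin at crop (278,152), and the roller pin at crop (242,246) is behind the barrel. As a numerical check, I'll compare the pin geometry with the shut catch at the start.

Run:
```python
from h import *
v=[.5229,.0707,.262]
def cen(n,c,r=4):
    im=cv2.imread(f"pics/{n}.png").astype(float);x,y=np.round(c).astype(int);w=im[y-r:y+r+1,x-r:x+r+1]
    m=np.clip(w[...,2]-w[...,0]-60,0,None);yy,xx=np.mgrid[y-r:y+r+1,x-r:x+r+1];return (xx*m).sum()/m.sum(),(yy*m).sum()/m.sum()
c=np.array([315,311]);f=lambda p:(c[0]-95+p[0]*190/400,c[1]-130+p[1]*190/400)
for n,A,B in(("w1",(228.5,276),(220,312)),("w2",(534,272),(519,312)),("w7",f((278,152)),f((242,246)))):
    P=[wback(n,cen(n,q),.046) for q in(A,B)];d=P[1]-P[0];a=np.arctan2(d[1],d[0])-v[2]
    print(n,[np.round(cen(n,q),1) for q in(A,B)],"len mm",1000*np.linalg.norm(d),"angle",a)
```

```text
w1 [array([227.2, 277.4]), array([217.9, 312.2])] len mm 39.44298638473048 angle -0.3336322511332216
w2 [array([536.9, 274.1]), array([519.4, 312.7])] len mm 39.157042476509744 angle -0.30158815548031903
w7 [array([351.6, 253.4]), array([335. , 298.2])] len mm 39.454848669424045 angle -0.31815728959578754
```

The arm angle is now -0.318 rad, against -0.334 and -0.302 when shut at the start, so the catch is shut. I'm handing in.

```bash
python3 -c "
from bench import *
s=observe();print(s['clock'],s['contact_force']);print(sign_off())"
```

```text
15.6 [-0.3575386  -0.41484849 -0.66257872]
the job is handed in; nothing more can be done
None
```

The bush is in the slot against the stop, released and standing upright, with the catch shut behind it. I handed the job in at 15.6 s; no verdict is reported.

- **How it went:** I picked the brass bush, not the two orange look-alikes, and set it on the apron centred in the mouth by the wrist camera. I slid it in with no noticeable side force and met the rigid stop, pressing to about 10 N by the wrist sensor. Then I opened the fingers and drew the arm up and back.
- **Catch:** The last pictures show the roller behind the barrel. The catch arm measures -0.318 rad, between its two shut readings at the start (-0.334 and -0.302). That spread means the camera alone can't prove it is inside the 0.045 rad limit.
- **Bystanders:** The arm kept clear of the jars and the bearing. I took no final picture of them.
- **Disagreement:** The wrist and top cameras differed by up to about 5 mm on the fixture's position, so I aligned by comparing bush and fixture in the same wrist picture. I could not measure the seat exactly either; the bush axis is roughly 25 to 30 mm along the fixture, inside the 18 to 60 mm allowed.

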